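# Find the nut driver that fits the tuning nut

### The arm

A 6-joint arm with a two-finger parallel gripper is mounted at the origin on the work surface. World frame = base frame: x ahead of the robot, y to its left, z up, the work surface at z = 0. Lengths are in m, angles in rad, forces in N, time in s.
With the tool pointing down it reaches from about 0.35 to 0.875 m from the base axis. Payload 4.2 kg.
Tool frame: the origin (TCP) lies midway between the tips of the shut fingers; the grasp point (between the pads) lies 19 mm behind it; z points along the fingers, y is the line along which they close (so a half turn about z gives the same grasp; the last joint's range is limited). The gripper opens to 87 mm and grips with 3 to 60 N. Pads are 19 mm wide; open, the fingers measure 117 mm over their backs; the gripper's body (75 mm by 190 mm) begins 51 mm behind the grasp point.
Start: joints at [-1.035, 0.385, 0.008, 0, -1.194, -0.259], TCP at [0.171, -0.601, 0.223] pointing down, gripper open.
Joint ranges: [-3.14, 3.14], [-1.21, 2.06], [-1.07, 1.41], [-3.16, 2.05], [-2.99, -0.16], [-3.1, 3.1]. Speed limits (rad/s): [2.79, 2.79, 3.14, 3.14, 3.14, 3.14].

### API

Orientations are given as a unit quaternion [w, x, y, z].
In Python, from rig import robot gives the robot as it stands. The module is installed in compiled form; this text tells all that it offers.
- The arm moves only by the shell command python3 -m handwheel 'ROWS' [FORCE]. ROWS is JSON, a list that holds one entry, the list of rows, each a list of 5 numbers: the finger opening in mm, from 0 to 87, then the shift along the tool's x, y, z in mm, then the turn about the tool's z in rad. In form: [[[claw, dx, dy, dz, roll], ...]]. A call has 1 to 12 rows; each row shifts and turns the commanded pose from where the row before left it, along the tool's axes as they then stand; what a row does not reach is not made up. A row lasts 1/8 s, in which the tool goes at most 62.5 mm and 10.7 degrees, less where a joint would pass 70% of its speed; a pose out of reach is approached as far as the arm can. A call is refused whole if a number of a shift passes 62.5 or a number of a turn 0.188, either way. A call with a gripper value outside its range is refused whole. The fingers move at their own pace and stop on an object; FORCE is the grip in N (left out, the last holds). Time passes only in rows, so rows that do not move let the fingers close. It gives the time, the measured TCP pose, the force, the opening and the grip force at its end, in the units of the state.
- robot.observe(): the state, without advancing time (a new reading comes with each control period).
- robot.capture(name): name is "scene" or "side" or "wrist"; returns a dict with "color" (420x560x3 uint8, blue, green, red), "z_map" (420x560 float32, m along the optical axis (not along the pixel's ray), 0 where there is no reading), "fx", "fy", "cx", "cy" (pixels), "R" (3x3) and "t" (3): a world point X has camera coordinates R X + t. Camera axes: x right, y down, z forward; pixel columns grow to the right and rows downward; lengths in m; the calibration is good to about 2 mm. A picture is of the moment at which its call begins.
- robot.close_job(): hands the job in; it is judged then, once.
Trained networks look in a picture, given as the dict that the camera call returned (one of the last four; its "shot" number tells which), for a name from the list of things; names that differ only in an ending like _2 or _b are one class to them, and where a whole thing is asked for, a point or a joint stands for the part that bears it (a point fixed in the world has none). Each returns a list of dicts, best first, with "conf" (0 to 1); they miss things now and then, are a little off and sometimes report something else, mostly with a low value. They report only what shows in the picture. A call takes as long as a camera call. They do not tell look-alikes from the thing itself.
- robot.recognise(label, picture): "position" ([x, y, z] in m, in the coordinates of the camera as it stood for that picture, good to about 4 mm: the middle of the surface that is visible of it).
- robot.tip_of(label, picture): "position" ([x, y, z] in m, in the coordinates of the camera as it stood for that picture, good to about 4 mm: a listed point, or the origin of a listed thing).
The state is a dict: "t": time; "q": joint angles; "qd": joint speeds; "joint_torque": joint torques, N m; "eef_pos": TCP position; "eef_rot": TCP orientation; "contact_force": force on the tool from outside, world axes, zero at the start; "ft_torque": the same for the moment, N m; "opening": finger opening in m; "grasp_force": force on a finger pad.
Only numpy, scipy, OpenCV 4.12 (cv2) and the standard library are available. Lean on these libraries where they do the work, as an engineer would, in place of code of your own. Each camera call takes 0.05 s, during which the arm holds its last target. There are 200 camera calls.

### The job

One of the three nut drivers in the wooden stand fits the brass hex nut in the middle of the radio's round dial plate: try them on that nut until you find the one that drops all the way down over it, to the bottom of the recess. Put any driver that does not fit back upright in a hole of the stand, leave the carry handle, the tuning capacitor and the ceramic resistor holder alone, and finish still holding the fitting driver upright by its handle, fully home on the nut: do not let go.

Things in the scene. Friction and masses are not known exactly. Their poses are not given: they have to be found in the camera images.
- tuning_nut (a point): On the axis of the nut to fit, at the bottom of its recess, 77 mm above the bench; z up. Recess: round, 5 mm deep, its rim level with the radio's face. Nut: fixed, 10 mm high, edge bevelled 1 mm, a 9 mm bush and a shaft end sticking out to 16.5 mm. Two of its flats face along x, others every 60 degrees. It is 13, 17 or 21 mm across flats, recess 23, 28 or 33 mm wide: which is not told and varies.
- radio: Turquoise radio, face up, fixed in a cradle; face 156 (x) by 244 mm (y), 82 mm above the bench. Origin under its centre, z up. Dial plate (94 mm round) and tuning nut at x 12, y -62 mm; two other control nuts at x -40, y 30 and 88 mm are not the job. A driver too small stops at the nut's top, 8 to 10 mm above the recess's bottom; one too large goes over the nut but stops on the recess's rim, 5 mm above it.
- stand: Light wooden block fixed to the bench, 75 (x) by 212 (y) by 62 mm high; three through holes 34 mm wide at x 0, y -66, 0 and 66 mm. Origin: centre of the underside, z up. A driver hangs in a hole by its flange, its mouth 8 mm above the bench, its socket hidden; a bevelled bolster 28 mm wide under the flange centres it. Handles, flanges and bolsters of all three drivers are alike.
- driver_a: Nut driver for a 13 mm nut, in any hole of the stand, 0.16 kg. Origin: centre of the socket's mouth at its lower end; z up to the handle. Round steel socket 21 mm outside, hex bore 14.5 mm across flats, 21 deep, mouth bevelled 2 mm. Flange 44 mm wide 54-58 mm above the mouth; wooden hex handle, 26 mm across flats, at 58-122 mm. Two flats of handle and bore face along its x, others every 60 degrees.
- driver_b: Nut driver for a 17 mm nut, in any hole of the stand, 0.16 kg. Origin: centre of the socket's mouth at its lower end; z up to the handle. Round steel socket 26 mm outside, hex bore 18.5 mm across flats, 21 deep, mouth bevelled 2 mm. Flange 44 mm wide 54-58 mm above the mouth; wooden hex handle, 26 mm across flats, at 58-122 mm. Two flats of handle and bore face along its x, others every 60 degrees.
- driver_c: Nut driver for a 21 mm nut, in any hole of the stand, 0.16 kg. Origin: centre of the socket's mouth at its lower end; z up to the handle. Round steel socket 31 mm outside, hex bore 22.5 mm across flats, 21 deep, mouth bevelled 2 mm. Flange 44 mm wide 54-58 mm above the mouth; wooden hex handle, 26 mm across flats, at 58-122 mm. Two flats of handle and bore face along its x, others every 60 degrees.
- carry_handle: Bystander, leave alone: black rubber carry handle, a flat-lying bow 160 by 62 mm, 22 mm thick, with steel end lugs. Origin under the middle of the line between the lugs.
- capacitor: Bystander, leave alone: small steel tuning capacitor, 42 by 36 by 40 mm, with vanes and a 6 mm shaft. Origin under its centre.
- resistor_holder: Bystander, leave alone: white ceramic resistor holder, 62 by 22 by 40 mm, with brass clips. Origin under its centre.
Things that resemble listed ones, but are neither listed nor needed, are in the scene too. Leave any red look-alike of the driver_a alone.

How it is judged:
By the outcome, as a careful person would: the job done as asked, in the order asked, and still so for the second after the job is handed in, while the arm keeps its last pose, push and grip.
It also fails if it takes over 72 s, if anything falls off the work surface, if the arm or the gripper's body presses on something with over 40 N, if the wrist force passes 120 N, or if a joint passes its speed limit or range.

## Working session

There is one attempt and no reset: what is moved stays moved. The work goes in short steps, Python scripts to look and compute and a shell command to move; the robot and the scene stay as the last step left them, time stands still between calls to the robot, and variables do not carry over. Pictures are saved under pics/ and viewed, at most 10 in all, crops included, and the job is handed in when it is done.

```bash
mkdir -p pics; cat > h.py <<'E'
import numpy as np, cv2
from rig import robot
from scipy.spatial.transform import Rotation as Rn
def world(p,c): return c["R"].T@(np.array(p)-c["t"])
def cloud(c):
    z=c["z_map"];v,u=np.mgrid[:z.shape[0],:z.shape[1]]
    P=np.stack([(u-c["cx"])/c["fx"]*z,(v-c["cy"])/c["fy"]*z,z],-1)
    W=(P-c["t"])@c["R"]; W[z==0]=np.nan
    return W
def pix(X,c):
    p=c["R"]@np.array(X)+c["t"]; return np.array([p[0]/p[2]*c["fx"]+c["cx"],p[1]/p[2]*c["fy"]+c["cy"]])
def tool(): 
    s=robot.observe(); return s,Rn.from_quat(np.roll(s["eef_rot"],-1)).as_matrix()
E
python3 - <<'E'
from h import *
np.set_printoptions(precision=4,suppress=True)
s,R=tool(); print(s["t"],s["eef_pos"],R)
ims=[]
for n in ["scene","side"]:
    c=robot.capture(n); ims.append(c["color"]); print(n,c["R"].tolist(),c["t"],c["fx"])
    for l in ["tuning_nut","radio","stand","driver_a","carry_handle","capacitor","resistor_holder"]:
        for f in (robot.recognise,robot.tip_of):
            for d in f(l,c)[:5]:
                w=world(d["position"],c); print(l,f.__name__,round(d["conf"],2),w,pix(w,c).round())
    cv2.imwrite(f"pics/{n}0.png",c["color"])
E
```

```text
0.0 [ 0.1706 -0.6006  0.2215] [[-0.962  -0.2731 -0.0007]
 [-0.2731  0.962   0.0021]
 [ 0.0001  0.0022 -1.    ]]
scene [[-0.6342569994603637, 0.7730780255899667, -0.008271939642829436], [0.4236062810364914, 0.33854944405245907, -0.840203542362328], [-0.6467424350558487, -0.5364090233037561, -0.5422080619248864]] [ 0.4578 -0.1322  1.3724] 417.24088823642484
tuning_nut call 0.94 [0.5485 0.2572 0.0742] [437. 265.]
tuning_nut call 0.66 [0.4949 0.1698 0.0737] [408. 236.]
radio call 0.7 [0.5507 0.2616 0.0791] [439. 265.]
radio call 0.39 [ 0.5486 -0.2245  0.0937] [259. 182.]
radio call 0.19 [ 0.5443 -0.1614  0.0894] [279. 191.]
radio call 0.81 [0.4892 0.2387 0.0005] [433. 273.]
stand call 0.86 [ 0.5663 -0.1264  0.0374] [284. 216.]
stand call 0.63 [ 0.5351 -0.1714 -0.0014] [279. 217.]
driver_a call 0.91 [ 0.5463 -0.0963  0.0924] [299. 199.]
driver_a call 0.89 [ 0.6386 -0.1294  0.0729] [264. 217.]
driver_a call 0.88 [ 0.5469 -0.228   0.0946] [259. 181.]
driver_a call 0.75 [ 0.6484 -0.0503  0.0729] [287. 232.]
driver_a call 0.74 [ 0.542  -0.1593  0.0936] [280. 189.]
driver_a call 0.92 [ 0.533  
[... 1584 characters left out ...]
r_a call 0.92 [ 0.6253 -0.1358  0.0047] [268. 224.]
driver_a call 0.8 [ 0.4338 -0.1443  0.0004] [347. 240.]
driver_a call 0.79 [ 0.6429 -0.0549  0.0051] [249. 242.]
driver_a call 0.63 [ 0.5302 -0.1036  0.0089] [302. 239.]
carry_handle call 0.71 [ 0.4956 -0.4139  0.0126] [347. 174.]
carry_handle call 0.19 [ 0.5255 -0.157   0.1101] [312. 191.]
carry_handle call 0.97 [ 0.5205 -0.4491 -0.0022] [341. 171.]
capacitor call 0.78 [0.7512 0.1525 0.0296] [162. 281.]
capacitor call 0.68 [ 0.7407 -0.0886  0.0066] [217. 224.]
capacitor call 0.59 [0.7545 0.1438 0.0024] [164. 288.]
resistor_holder call 0.83 [ 0.7416 -0.0904  0.0057] [217. 224.]
resistor_holder call 0.78 [ 0.7391 -0.0967 -0.0034] [219. 226.]
```

View pics/scene0.png

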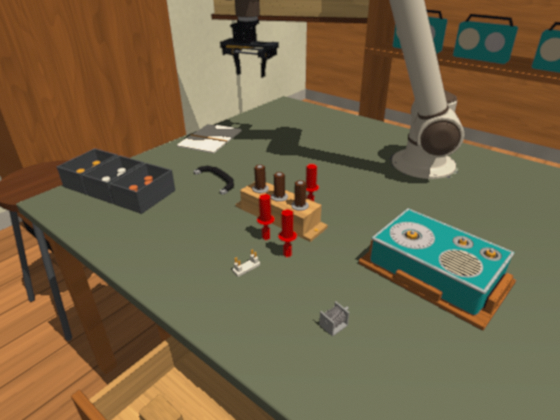

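View pics/side0.png

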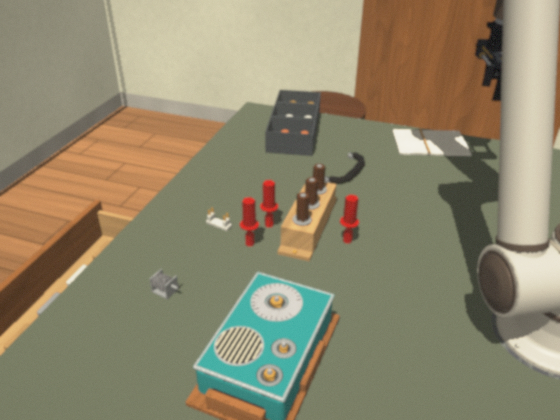

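Scene: three brown handles in the stand at (259,178), (279,186) and (300,193), with three red look-alikes around it at (311,180), (265,215) and (287,230). The radio's dial nut is at (412,235). The side view agrees, with the nut at (276,300).

```bash
cat > fit.py <<'E'
from h import *
def rect(P,name,dims):
    r=cv2.minAreaRect((P[:,:2]*1000).astype(np.float32)); print(name,len(P),np.round(r[0],1),np.round(r[1],1),round(r[2],1))
def analyse(c):
    W=cloud(c); hsv=cv2.cvtColor(c["color"],cv2.COLOR_BGR2HSV); H,S,V=hsv[...,0],hsv[...,1],hsv[...,2]
    rad=(H>80)&(H<100)&(S>120)&(abs(W[...,2]-.082)<.006)&(W[...,0]<.7)
    k=np.ones((3,3),np.uint8)
    P=W[cv2.morphologyEx(rad.astype(np.uint8),cv2.MORPH_OPEN,k)>0]
    if len(P)>50: rect(P,"radio",0)
    st=(H>8)&(H<25)&(S>60)&(V>90)&(abs(W[...,2]-.062)<.005)&(np.hypot(W[...,0]-.533,W[...,1]+.17)<.14)
    P=W[st]
    if len(P)>50: rect(P,"stand",0)
    top=(W[...,2]>.122)&(W[...,2]<.14)&(np.hypot(W[...,0]-.533,W[...,1]+.17)<.15)&~((S>180)&(V>120)&((H<6)|(H>174)))
    n,l,sts,cen=cv2.connectedComponentsWithStats(top.astype(np.uint8))
    for i in range(1,n):
        if sts[i,4]>15:
            Q=W[l==i]; m=np.median(Q,0); print("top",sts[i,4],m.round(4),cen[i].round(1)); 
            rect(Q,"  ",0)
E
python3 - <<'E'
from fit import *
for n in ["scene","side","wrist"]:
    c=robot.capture(n); print(n); analyse(c)
print((c["R"].T@-c["t"]).round(3), c["R"].round(2).tolist(),c["fx"])
cv2.imwrite("pics/w0.png",c["color"])
E
```

```text
scene
radio 2261 [485.1 239.1] [234.  149.9] 86.3
stand 718 [ 563.9 -169.9] [137.5 214.4] 0.4
top 64 [ 0.5399 -0.2323  0.1278] [258.8 168.2]
   64 [ 536.7 -234.8] [29.1 26.1] 67.5
top 68 [ 0.5395 -0.1674  0.1281] [278.2 175.9]
   68 [ 536.4 -168.6] [23.9 27.7] 38.8
top 72 [ 0.5389 -0.1007  0.1279] [299.5 184.2]
   72 [ 535.4 -102.4] [25.3 26.5] 89.3
side
radio 4215 [487.7 239.8] [232.9 144.8] 86.6
stand 917 [ 534.4 -169.3] [ 76.7 221.3] 0.9
top 78 [ 0.5325 -0.2306  0.1289] [318.6 167.4]
   78 [ 533.8 -232.9] [26.7 26.6] 5.6
top 89 [ 0.5318 -0.1639  0.1292] [311.1 181.5]
   89 [ 532.1 -166.8] [25.4 27.7] 36.2
top 103 [ 0.532  -0.0972  0.1289] [302.1 197. ]
   103 [ 533.7 -101.5] [25.5 29.6] 24.3
wrist
[ 0.089 -0.625  0.385] [[-0.27, 0.96, -0.0], [0.92, 0.26, 0.3], [0.29, 0.08, -0.95]] 368.79326223641937
```

View pics/w0.png

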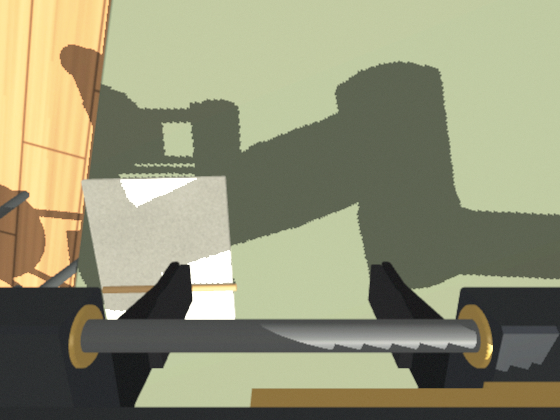

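The wrist camera sits about 85 mm out on tool +x, with the fingers at the bottom of the picture. Next I'll go over the stand to measure handle positions and yaw.

```bash
python3 -m handwheel '[[[60,-50,32,-3,0],[60,-50,32,-3,0],[60,-50,32,-3,0],[60,-50,32,-3,0],[60,-50,32,-3,0],[60,-50,32,-3,0],[60,-50,32,-3,0],[60,-50,32,-3,0],[60,-50,32,-3,0],[60,-50,32,-3,0],[60,0,0,0,0],[60,0,0,0,0]]]' 20
python3 - <<'E'
from fit import *
c=robot.capture("wrist"); analyse(c); cv2.imwrite("pics/w1.png",c["color"])
s,R=tool(); print(s["t"],s["eef_pos"],R.round(3).tolist(),s["q"],c["R"].round(3).tolist(),(c["R"].T@-c["t"]).round(4))
np.savez("w1.npz",**{k:c[k] for k in ("color","z_map","fx","fy","cx","cy","R","t")})
E
```

```text
t: 3.15
eef_pos: [0.5642, -0.1565, 0.2523]
eef_rot: [-0.0, -0.138, 0.99, 0.0]
contact_force: [-0.3, -0.4, 0.2]
opening: 0.0599
grasp_force: 0.0
stand 6789 [ 530.6 -171.7] [176.9 214. ] 34.2
top 684 [ 0.4293 -0.1423  0.1227] [350.8  41.6]
   684 [ 429.5 -141.9] [24.8 22.6] 27.8
top 1078 [ 0.5295 -0.2362  0.13  ] [192.3 142.3]
   1078 [ 530.4 -237. ] [25.9 29.5] 48.2
top 984 [ 0.5292 -0.1711  0.1301] [275.  165.3]
   984 [ 529.8 -170.9] [29.3 26. ] 10.2
top 971 [ 0.5295 -0.1047  0.1299] [355.8 188.5]
   971 [ 530.3 -103.8] [26.1 29.5] 85.7
3.2 [ 0.56380987 -0.15708547  0.25244402] [[-0.962, -0.273, -0.001], [-0.273, 0.962, -0.0], [0.001, 0.0, -1.0]] [ 4.82955972e-03  2.98121705e-01 -4.44314212e-02  2.27935600e-05
 -1.22881579e+00 -1.29924159e+00] [[-0.273, 0.962, -0.0], [0.917, 0.261, 0.303], [0.292, 0.083, -0.953]] [ 0.4829 -0.1802  0.4148]
```

View pics/w1.png

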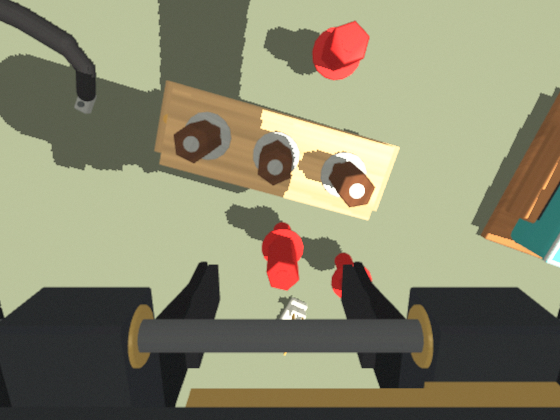

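The picture shows the three brown handles in the stand at (195,140), (275,163) and (352,185); the red ones are outside it. Handle flat angles are 48°, 40° and 26° (mod 60). I'll take the near driver (y −0.104) first.

```bash
python3 -m handwheel '[[[60,0,0,0,0.177],[60,0,0,0,0.177],[60,18,25,0,0],[60,18,25,0,0],[60,0,0,40,0],[60,0,0,40,0],[60,0,0,40,0],[60,0,0,35,0],[60,0,0,14,0],[60,0,0,0,0]]]' 20
python3 - <<'E'
from h import *
c=robot.capture("wrist"); cv2.imwrite("pics/w2.png",c["color"])
s,R=tool(); print(s["t"],s["eef_pos"],R.round(3).tolist(),s["contact_force"])
E
```

```text
t: 4.45
eef_pos: [0.5319, -0.1049, 0.0835]
eef_rot: [-0.001, 0.039, 0.999, -0.0]
contact_force: [0.2, -0.1, 0.1]
opening: 0.06
grasp_force: 0.0
4.5 [ 0.53284058 -0.1046925   0.08448315] [[-0.997, 0.078, 0.001], [0.078, 0.997, -0.0], [-0.001, -0.0, -1.0]] [ 0.15309412 -0.49441522  0.29521154]
```

View pics/w2.png

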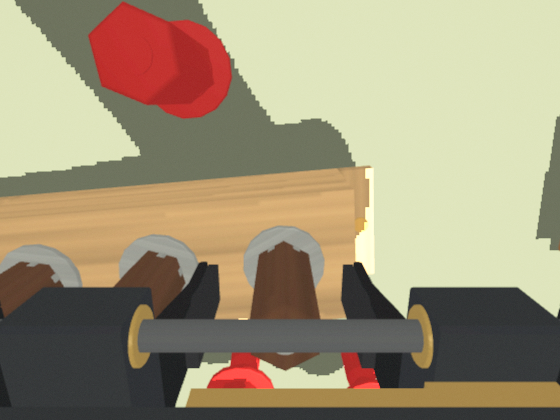

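The handle is centred between the fingers at (285,310) and the flange is clear of the tips, so I'll close and lift.

```bash
python3 -m handwheel '[[[20,0,0,0,0],[20,0,0,0,0],[20,0,0,0,0],[20,0,0,0,0],[20,0,0,-5,0],[20,0,0,-20,0],[20,0,0,-40,0],[20,0,0,-45,0],[20,0,0,-15,0],[20,0,0,0,0]]]' 40
python3 - <<'E'
from h import *
s,R=tool(); print(s["t"],s["eef_pos"],R.round(3).tolist(),s["contact_force"],s["ft_torque"],s["opening"],s["grasp_force"])
for n in ("scene","side"):
    c=robot.capture(n);p=pix(s["eef_pos"]-[0,0,.03],c).astype(int);u,v=p
    cv2.imwrite(f"pics/{n}1.png",cv2.resize(c["color"][v-60:v+60,u-50:u+50],None,fx=4,fy=4,interpolation=cv2.INTER_CUBIC))
a=cv2.imread("pics/scene1.png");b=cv2.imread("pics/side1.png");cv2.imwrite("pics/both1.png",np.hstack([a,b]))
E
```

```text
t: 5.75
eef_pos: [0.5323, -0.1039, 0.2089]
eef_rot: [0.001, 0.039, 0.999, 0.0]
contact_force: [0.1, 0.6, -3.1]
opening: 0.0259
grasp_force: 40.0
5.75 [ 0.53227934 -0.10392905  0.20886473] [[-0.997, 0.077, 0.001], [0.077, 0.997, 0.001], [-0.001, 0.001, -1.0]] [ 0.05153801  0.62152842 -3.09010783] [-0.00416427  0.06868907 -0.0052874 ] 0.025903047821810278 39.99576196965336
```

View pics/both1.png

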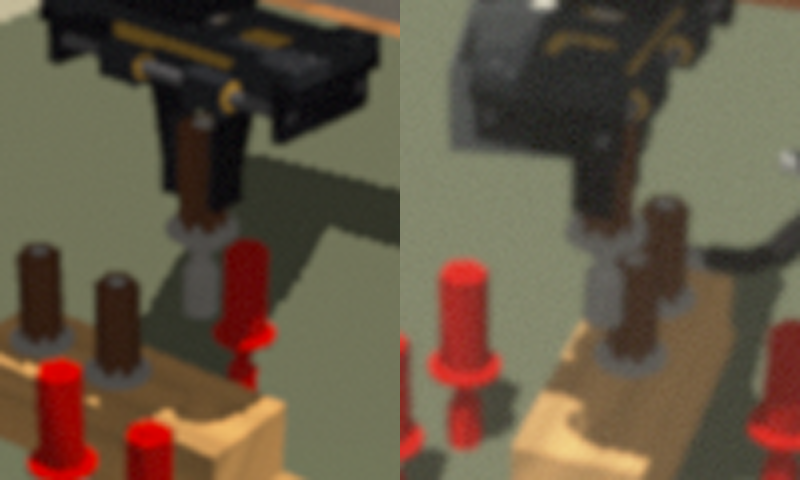

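Driver held upright at 26 mm across the flats. The socket looks narrow, roughly 21 mm against the 44 mm flange, at (200,285). I'll view the nut from above next.

```bash
python3 -m handwheel '[[[20,3,30,-7,0],[20,3,54,-7,0],[20,4,54,-7,0],[20,4,54,-7,0],[20,3,54,-7,0],[20,3,54,-7,0],[20,0,0,0,-0.178],[20,0,0,0,-0.178],[20,0,0,0,-0.178],[20,0,0,0,0],[20,0,0,0,0]]]'
cat > nut.py <<'E'
from h import *
c=robot.capture("wrist"); s,R=tool()
np.savez("nut.npz",**{k:c[k] for k in ("color","z_map","fx","fy","cx","cy","R","t")})
print(s["t"],s["eef_pos"],R.round(3).tolist())
for d in robot.tip_of("tuning_nut",c)[:3]: w=world(d["position"],c); print("nut",d["conf"],w.round(4),pix(w,c).round())
u,v=pix([.4945,.177,.082],c).round().astype(int)
W=cloud(c); 
# radio yaw from teal face
hsv=cv2.cvtColor(c["color"],cv2.COLOR_BGR2HSV);H,S=hsv[...,0],hsv[...,1]
m=(H>80)&(H<100)&(S>120)&(abs(W[...,2]-.082)<.005); P=W[m]; r=cv2.minAreaRect((P[:,:2]*1000).astype(np.float32)); print(len(P),r)
m=(abs(W[...,0]-.4945)<.03)&(abs(W[...,1]-.177)<.03)
for a,b in ((.070,.0795),(.0855,.0895),(.091,.097)):
    P=W[m&(W[...,2]>a)&(W[...,2]<b)]
    if len(P)>4: print(a,len(P),np.median(P,0).round(4),cv2.minAreaRect((P[:,:2]*1000).astype(np.float32)),cv2.minEnclosingCircle((P[:,:2]*1000).astype(np.float32)))
print(u,v); u=max(u,70);v=max(v,60)
cv2.imwrite("pics/nut.png",np.hstack([cv2.resize(c["color"],(400,300)),cv2.resize(c["color"][v-60:v+60,u-70:u+70],(400,300),interpolation=cv2.INTER_CUBIC)]))
E
python3 nut.py
```

```text
t: 7.22
eef_pos: [0.5351, 0.1963, 0.2493]
eef_rot: [-0.001, -0.225, 0.974, -0.0]
contact_force: [0.1, -0.1, -0.8]
opening: 0.0258
grasp_force: 40.0
7.275 [0.53523507 0.19636447 0.24963197] [[-0.898, -0.439, -0.002], [-0.439, 0.898, -0.001], [0.002, -0.0, -1.0]]
16033 ((485.5921630859375, 238.48788452148438), (235.67681884765625, 147.9480743408203), 86.35567474365234)
0.07 622 [0.4916 0.1754 0.0771] ((493.0850830078125, 176.36199951171875), (40.83271408081055, 41.4696159362793), 39.94051742553711) ((493.2814025878906, 176.28846740722656), 20.943145751953125)
0.0855 424 [0.4926 0.1764 0.087 ] ((492.80035400390625, 176.30267333984375), (21.14606475830078, 22.958858489990234), 57.53865432739258) ((493.1175842285156, 176.3203887939453), 11.750800132751465)
0.091 40 [0.493  0.1763 0.0937] ((493.14154052734375, 176.0907440185547), (5.486327648162842, 5.58321475982666), 9.013989448547363) ((493.3782958984375, 176.4359588623047), 3.217207670211792)
281 149
```

View pics/nut.png

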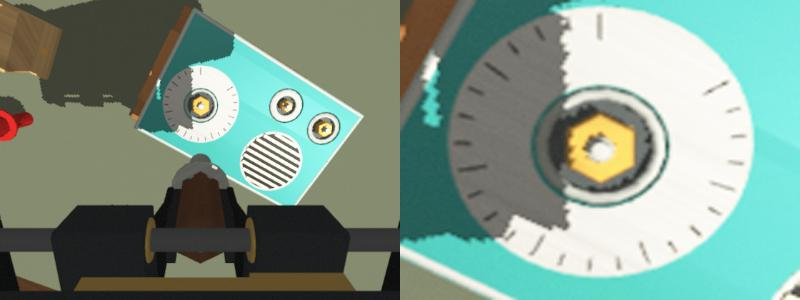

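The nut looks like 21 mm across flats in a 33 mm recess, judged against the 94 mm dial plate. The held driver shows at left (200,165). I'll measure the held driver's axis and socket in the same wrist image so calibration errors cancel.

```bash
cat > held.py <<'E'
from h import *
from scipy.optimize import least_squares
def held(c,tcp,R,off=.0755):
    W=cloud(c); T=(W-tcp)@R*1000   # tool coords mm, z along fingers; flange top at off-58
    f=off*1000
    for nm,a,b,rad in (("flange",f-60,f-51,22),("socket",f-45,f+4,None),("handle",-40,f-64,None)):
        m=(T[...,2]>a)&(T[...,2]<b)&(np.hypot(T[...,0],T[...,1])<30); P=T[m]
        if len(P)<10: print(nm,len(P)); continue
        q=np.percentile(P,[1,50,99],axis=0).round(1); print(nm,len(P),q.tolist())
        if nm=="flange":
            # rim: farthest tool-x point for each y bin
            ys=np.arange(-16,17,3); E=[(P[abs(P[:,1]-y)<1.5,0].max(),y) for y in ys if (abs(P[:,1]-y)<1.5).any()]; E=np.array(E)
            r=least_squares(lambda p:np.hypot(E[:,0]-p[0],E[:,1]-p[1])-22,[0,0],loss="soft_l1").x; print(" centre",r.round(2))
        if nm=="socket":
            r=least_squares(lambda p:np.hypot(P[:,0]-p[0],P[:,1]-p[1])-p[2],[0,0,13],loss="soft_l1").x; print(" socket circle",r.round(2))
E
python3 - <<'E'
from held import *
c=dict(np.load("nut.npz")); s,R=tool(); held(c,s["eef_pos"],R)
W=cloud(c); T=(W-s["eef_pos"])@R*1000
n=np.array([.4931,.1763,.0937]); print("nut in tool",((n-s["eef_pos"])@R*1000).round(1))
E
```

```text
flange 1681 [[2.8, -20.6, 15.9], [15.1, -0.5, 18.8], [23.6, 20.2, 21.4]]
 centre [ 2.25 -0.2 ]
socket 230 [[6.1, -9.3, 55.9], [11.7, 0.1, 66.6], [13.0, 9.3, 75.9]]
 socket circle [ 2.11 -0.12 10.49]
handle 5243 [[9.3, -23.3, -39.7], [11.9, -0.5, -22.5], [16.9, 22.8, 9.8]]
nut in tool [ 46.6   0.5 156.3]
```

Socket radius 10.5 mm, so this is driver_a (13 mm), held 2.2 mm off the TCP along tool x. A gentle try on the nut will confirm it.

```bash
python3 -m handwheel '[[[20,22,0.3,0,0],[20,22.4,0.3,0,0],[20,0,0,40,0],[20,0,0,35,0],[20,0,0,8,0],[20,0,0,0,0]]]'
python3 -m handwheel '[[[20,0,0,1.5,0],[20,0,0,1.5,0],[20,0,0,1,0],[20,0,0,0,0]]]'
```

```text
t: 8.07
eef_pos: [0.4959, 0.1776, 0.168]
eef_rot: [0.0, -0.226, 0.974, -0.0]
contact_force: [1.2, 0.1, -0.9]
opening: 0.0258
grasp_force: 40.0
t: 8.57
eef_pos: [0.4954, 0.1775, 0.1637]
eef_rot: [0.0, -0.226, 0.974, 0.0]
contact_force: [0.1, -0.5, -1.1]
opening: 0.0256
grasp_force: 40.0
```

```bash
python3 -m handwheel '[[[20,0,0,1,0],[20,0,0,1,0],[20,0,0,0,0]]]'; python3 -m handwheel '[[[20,0,0,1,0],[20,0,0,0,0]]]'
```

```text
t: 8.95
eef_pos: [0.4957, 0.1776, 0.163]
eef_rot: [0.001, -0.227, 0.974, -0.0]
contact_force: [-3.1, 0.4, 5.7]
opening: 0.0257
grasp_force: 40.0
t: 9.2
eef_pos: [0.4958, 0.1776, 0.1629]
eef_rot: [0.001, -0.227, 0.974, -0.0]
contact_force: [-4.3, -0.6, 10.2]
opening: 0.0258
grasp_force: 40.0
```

Contact at the nut's top (mouth 10 mm above the recess bottom), so driver_a is too small. Back to its hole.

```bash
python3 -m handwheel '[[[20,0,0,-40,0],[20,0,0,-52,0],[20,0,0,0,0.178],[20,0,0,0,0.178],[20,0,0,0,0.178],[20,-9,-40,0,0],[20,-10,-50,0,0],[20,-10,-50,0,0],[20,-10,-50,0,0],[20,-10,-50,0,0],[20,-9.2,-38,0,0],[20,0,0,0,0]]]'
cat > st.py <<'E'
from held import *
import sys
c=robot.capture("wrist"); s,R=tool(); print(s["t"],s["eef_pos"].round(4) if hasattr(s["eef_pos"],"round") else s["eef_pos"],R.round(3).tolist(),s["contact_force"])
held(c,s["eef_pos"],R)
E
python3 st.py
```

```text
t: 10.7
eef_pos: [0.5318, -0.1064, 0.2519]
eef_rot: [-0.0, 0.041, 0.999, -0.0]
contact_force: [-0.5, 1.9, -2.4]
opening: 0.0261
grasp_force: 40.0
10.75 [ 0.5317 -0.1051  0.252 ] [[-0.997, 0.08, -0.001], [0.08, 0.997, 0.0], [0.001, 0.0, -1.0]] [ 0.031181   -0.38543619 -0.970108  ]
flange 1658 [[2.1, -22.1, 15.9], [14.4, -1.4, 18.2], [22.8, 18.6, 21.0]]
 centre [ 1.49 -1.43]
socket 228 [[5.1, -10.8, 55.1], [10.9, -1.4, 66.5], [12.2, 7.8, 75.4]]
 socket circle [ 1.34 -1.67 10.43]
handle 5167 [[8.6, -24.7, -39.7], [11.2, -1.5, -22.6], [16.2, 21.3, 9.8]]
```

```bash
python3 -m handwheel '[[[20,0,0.5,40,0],[20,0,0,40,0],[20,0,0,40,0],[20,0,0,30,0],[20,0,0,8,0],[20,0,0,5,0],[20,0,0,3,0],[20,0,0,0,0]]]'
```

```text
t: 11.75
eef_pos: [0.5325, -0.1036, 0.0873]
eef_rot: [0.001, 0.039, 0.999, 0.0]
contact_force: [0.5, -0.1, -1.5]
opening: 0.0257
grasp_force: 40.0
```

```bash
python3 -m handwheel '[[[20,0,0,2,0],[20,0,0,0,0],[60,0,0,0,0],[60,0,0,0,0],[60,0,0,0,0],[60,0,0,-20,0],[60,0,0,-55,0],[60,-2,-33,-20,0],[60,-1,-33.5,0,-0.129],[60,0,0,0,-0.129],[60,0,0,0,0],[60,0,0,0,0]]]'
python3 - <<'E'
from fit import *
s,R=tool(); print(s["t"],s["eef_pos"],R.round(3).tolist())
for n in ("scene","side","wrist"):
    c=robot.capture(n); print(n); analyse(c)
E
```

```text
t: 13.25
eef_pos: [0.5298, -0.17, 0.1795]
eef_rot: [-0.0, -0.09, 0.996, 0.0]
contact_force: [0.2, -0.9, 0.2]
opening: 0.06
grasp_force: 0.0
13.25 [ 0.52982721 -0.16997007  0.17948674] [[-0.984, -0.178, -0.0], [-0.178, 0.984, 0.0], [0.0, 0.0, -1.0]]
scene
radio 2262 [486.  239.6] [234.  147.4] 86.3
stand 680 [ 535.  -170.8] [ 79. 216.] 0.6
top 62 [ 0.538  -0.2327  0.1279] [258.9 168. ]
   62 [ 536.4 -234.7] [27.6 23.5] 13.8
top 66 [ 0.5377 -0.1672  0.1281] [278.4 175.8]
   66 [ 535.6 -169.1] [24.3 25.4] 66.8
top 73 [ 0.5383 -0.1015  0.1281] [299.3 184. ]
   73 [ 536.4 -102.4] [23.5 25.9] 53.3
side
radio 4233 [487.8 240. ] [233.6 145.1] 86.5
stand 903 [ 534.2 -169.2] [ 76.1 217.7] 0.5
top 59 [ 0.5303 -0.2301  0.129 ] [319.8 167.7]
   59 [ 529.2 -234.2] [18.6 29.3] 9.2
top 92 [ 0.532  -0.1635  0.129 ] [311.  181.6]
   92 [ 532.7 -167.2] [25.9 28.3] 34.9
top 100 [ 0.5324 -0.0977  0.1292] [302.3 196.9]
   100 [ 534. -100.] [28.  26.7] 66.9
wrist
stand 10147 [ 519.4 -176.4] [153.6 211.8] 34.0
top 1086 [ 0.4297 -0.1428  0.1227] [360.8  84.2]
   1086 [ 429.7 -142.6] [24.5 25.2] 34.5
top 1634 [ 0.5289 -0.2361  0.13  ] [174.1 225.4]
   1634 [ 530.5 -236.9] [26.  29.7] 48.0
top 1535 [ 0.5283 -0.1711  0.13  ] [279.4 242.7]
   1535 [ 530.1 -170.8] [29.8 25.8] 10.1
top 1476 [ 0.5281 -0.1053  0.1299] [382.8 259.9]
   1476 [ 529.9 -103.6] [26.6 28.7] 24.9
```

Driver_a is seated upright again. Next, the middle driver.

```bash
python3 -m handwheel '[[[60,0,-0.7,40,0],[60,0,0,40,0],[60,0,0,16,0],[60,0,0,0,0],[20,0,0,0,0],[20,0,0,0,0],[20,0,0,0,0],[20,0,0,0,0],[20,0,0,0,0],[20,0,0,-5,0],[20,0,0,-40,0],[20,0,0,-55,0]]]'
python3 -m handwheel '[[[20,0,0,-30,0],[20,0,0,-35,0],[20,0,0,0,0],[20,0,0,0,0]]]'
python3 st.py
```

```text
t: 14.9
eef_pos: [0.5289, -0.1707, 0.183]
eef_rot: [-0.002, -0.09, 0.996, 0.0]
contact_force: [0.9, -0.0, -0.8]
opening: 0.0258
grasp_force: 40.0
t: 15.4
eef_pos: [0.5291, -0.1706, 0.2473]
eef_rot: [-0.001, -0.09, 0.996, 0.001]
contact_force: [-0.1, 0.2, -2.8]
opening: 0.0254
grasp_force: 40.0
15.45 [ 0.5289 -0.1706  0.2468] [[-0.984, -0.179, -0.003], [-0.179, 0.984, 0.001], [0.003, 0.001, -1.0]] [ 0.50129262 -0.21534268 -2.00770101]
flange 1529 [[2.1, -20.2, 16.0], [12.9, -0.1, 17.6], [20.9, 19.6, 20.4]]
 centre [-0.37 -0.19]
socket 682 [[4.8, -14.4, 44.9], [12.9, -0.6, 56.9], [14.8, 13.8, 74.8]]
 socket circle [-1.23 -0.3  15.61]
handle 5208 [[6.8, -23.2, -39.7], [10.6, -0.2, -22.6], [14.3, 22.5, 10.2]]
```

Socket radius 15.6 mm, so this is driver_c, which should suit the 21 mm nut. Off to the viewing pose over the radio.

```bash
python3 -m handwheel '[[[20,-9,46,0,0],[20,-10.5,52.5,0,0],[20,-10.5,52.5,0,0],[20,-10.5,52.5,0,0],[20,-10.5,52.5,0,0],[20,-10.5,52.5,0,0],[20,-10.5,52.5,0,0],[20,0,0,0,-0.14],[20,0,0,0,-0.14],[20,0,0,0,0],[20,0,0,0,0],[20,0,0,0,0]]]'
sed -i 's/^n=0//' nut.py; python3 nut.py; python3 - <<'E'
from held import *
for i in range(2):
    c=robot.capture("wrist"); s,R=tool(); p=s["eef_pos"]; held(c,p,R)
    W=cloud(c);m=(np.hypot(W[...,0]-.4931,W[...,1]-.1763)<.012)
    sh=np.median(W[m&(W[...,2]>.091)&(W[...,2]<.097)],0); nt=W[m&(W[...,2]>.0855)&(W[...,2]<.0895)]
    r=cv2.minAreaRect((nt[:,:2]*1000).astype(np.float32))
    print("shaft in tool",((sh-p)@R*1000).round(1),"nut",((np.r_[np.array(r[0])/1000,.087]-p)@R*1000).round(1),r,p,s["ft_torque"])
E
```

```text
t: 16.95
eef_pos: [0.5358, 0.1969, 0.2482]
eef_rot: [-0.0, -0.228, 0.974, -0.0]
contact_force: [-0.2, 0.2, -1.5]
opening: 0.0257
grasp_force: 40.0
17.0 [0.53589126 0.19694926 0.24838551] [[-0.896, -0.444, -0.0], [-0.444, 0.896, -0.0], [0.0, -0.0, -1.0]]
nut 0.32 [0.5366 0.1967 0.1695] [280. 231.]
16178 ((485.711669921875, 238.4388885498047), (235.4025115966797, 148.2672576904297), 86.38504791259766)
0.07 638 [0.4915 0.1752 0.0771] ((493.5146789550781, 176.37826538085938), (41.1947135925293, 41.30741500854492), 26.93195152282715) ((493.3148193359375, 176.39019775390625), 21.007776260375977)
0.0855 444 [0.4925 0.1762 0.087 ] ((493.0873107910156, 176.2406005859375), (22.939735412597656, 20.77794647216797), 87.04276275634766) ((493.2293701171875, 176.364013671875), 11.678227424621582)
0.091 40 [0.4931 0.176  0.0937] ((492.845458984375, 175.99008178710938), (5.153555870056152, 5.1070733070373535), 26.88082504272461) ((493.0138854980469, 176.13714599609375), 2.9112884998321533)
281 148
flange 1546 [[2.5, -20.0, 15.9], [13.2, -0.0, 18.1], [21.2, 19.6, 20.9]]
 centre [-0.13 -0.36]
socket 682
[... 210 characters left out ...]
 47.7   0.3 161.6] ((493.0577392578125, 176.15054321289062), (22.26099395751953, 20.91518211364746), 26.57042121887207) [0.53591767 0.19700756 0.24856718] [ 0.0442273   0.05747999 -0.0124854 ]
flange 1541 [[2.5, -20.1, 15.9], [13.2, -0.0, 18.1], [21.2, 19.6, 21.1]]
 centre [-0.14 -0.41]
socket 679 [[4.9, -14.5, 45.5], [13.3, -0.6, 57.4], [15.2, 14.0, 75.3]]
 socket circle [-0.77 -0.23 15.56]
handle 5273 [[7.1, -23.3, -39.7], [10.9, -0.5, -22.5], [14.7, 22.6, 10.0]]
shaft in tool [ 47.7   0.4 155.2] nut [ 47.6   0.3 161.6] ((493.1648864746094, 176.19595336914062), (22.399620056152344, 20.922306060791016), 26.43508529663086) [0.53591813 0.19705532 0.24861431] [0.00160786 0.02955485 0.02124393]
```

Nut is 48.3 mm ahead in tool x and 0.7 mm in y relative to the driver axis; yaw agrees (116.4°). Align and lower.

```bash
python3 -m handwheel '[[[20,24,0.4,0,0],[20,24.3,0.3,0,0],[20,0,0,40,0],[20,0,0,35,0],[20,0,0,6,0],[20,0,0,0,0],[20,0,0,0,0]]]'
python3 -m handwheel '[[[20,0,0,1.5,0],[20,0,0,1.5,0],[20,0,0,1.5,0],[20,0,0,1.5,0],[20,0,0,0,0]]]'
```

```text
t: 18.02
eef_pos: [0.4934, 0.177, 0.1692]
eef_rot: [0.002, -0.228, 0.974, 0.0]
contact_force: [0.4, 0.5, -1.6]
opening: 0.0257
grasp_force: 40.0
t: 18.65
eef_pos: [0.4922, 0.1763, 0.1613]
eef_rot: [-0.0, -0.228, 0.974, -0.0]
contact_force: [0.6, 0.2, -1.7]
opening: 0.0257
grasp_force: 40.0
```

```bash
python3 -m handwheel '[[[20,0,0,1.5,0],[20,0,0,1.5,0],[20,0,0,1.5,0],[20,0,0,0,0]]]'
python3 -m handwheel '[[[20,0,0,1.5,0],[20,0,0,1.5,0],[20,0,0,1.5,0],[20,0,0,0,0]]]'
```

```text
t: 19.15
eef_pos: [0.4922, 0.1763, 0.1569]
eef_rot: [-0.0, -0.228, 0.974, -0.0]
contact_force: [-0.2, 0.3, -2.5]
opening: 0.0256
grasp_force: 40.0
t: 19.65
eef_pos: [0.4924, 0.1764, 0.153]
eef_rot: [0.0, -0.228, 0.974, -0.0]
contact_force: [-1.0, -0.5, 1.9]
opening: 0.0261
grasp_force: 40.0
```

Past the rim level with no resistance and now touching near the bottom. A little more push, then check.

```bash
python3 -m handwheel '[[[20,0,0,1,0],[20,0,0,0,0],[20,0,0,1,0],[20,0,0,0,0],[20,0,0,0,0]]]'
python3 st.py; python3 - <<'E'
from fit import *
for n in ("scene","side"):
    c=robot.capture(n); analyse(c); s,_=tool();u,v=pix(s["eef_pos"]-[0,0,.03],c).astype(int)
    cv2.imwrite(f"pics/{n}2.png",cv2.resize(c["color"][v-60:v+60,u-50:u+50],None,fx=4,fy=4,interpolation=cv2.INTER_CUBIC))
cv2.imwrite("pics/both2.png",np.hstack([cv2.imread("pics/scene2.png"),cv2.imread("pics/side2.png")]))
E
```

```text
t: 20.27
eef_pos: [0.4925, 0.1764, 0.1529]
eef_rot: [0.001, -0.229, 0.973, -0.0]
contact_force: [-4.3, -0.5, 11.8]
opening: 0.0258
grasp_force: 40.0
20.325 [0.4925 0.1764 0.1528] [[-0.895, -0.445, 0.001], [-0.445, 0.895, 0.0], [-0.001, -0.001, -1.0]] [-5.00919118  0.36547321 10.42364828]
flange 1554 [[2.4, -20.1, 16.0], [13.3, 0.0, 17.9], [21.3, 19.8, 20.7]]
 centre [-0.02 -0.19]
socket 3306 [[-10.5, -28.7, 46.2], [13.5, 0.1, 70.0], [28.7, 28.7, 76.0]]
 socket circle [-6.300e+00  2.000e-02  2.601e+01]
handle 5285 [[7.1, -23.2, -39.7], [10.9, -0.5, -22.6], [14.7, 22.6, 10.1]]
radio 2062 [487.6 238.1] [235.8 148. ] 86.2
stand 843 [ 572.3 -171. ] [153.8 214.6] 0.2
top 63 [ 0.5387 -0.2322  0.1282] [258.8 168. ]
   63 [ 535.6 -235.2] [26.5 26.1] 41.1
top 74 [ 0.5391 -0.101   0.1284] [299.4 184.1]
   74 [ 536.2 -102.2] [26.5 25.5] 54.1
radio 4088 [488.3 240.6] [231.8 145.5] 86.2
stand 271 [ 523.2 -118.7] [ 55.  127.3] 23.4
```

View pics/both2.png

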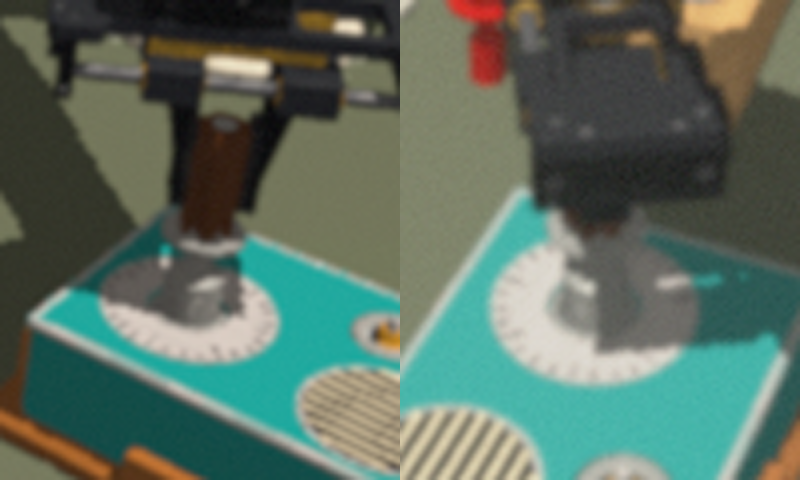

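The driver stands upright on the dial at (205,290), with its socket in the recess. The stop came 10 mm lower than driver_a's stop on the nut's top, so it is fully home. Handing in.

```bash
python3 -c "
from rig import robot
print(robot.close_job())"
```

```text
the job is handed in; nothing more can be done
None
```

The middle driver, driver_c (for a 21 mm nut), fits: it is fully home on the dial nut and still gripped upright; driver_a was tried, was too small and is back upright in its hole, and I never needed to try the third driver.

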